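Snap the tack-box covers shut

ROBOT

A 7-joint arm with a two-finger parallel gripper is mounted at the origin on the work surface. World frame = base frame: x ahead of the robot, y to its left, z up, the work surface at z = 0. Lengths are in mm, angles in rad, forces in N, time in s.
With the tool pointing down it reaches from about 400 to 850 mm from the base axis. Payload 6.9 kg.
Tool frame: the origin (TCP) lies on the centre line of the jaws, within the pads' length; the fingertips stand 14 mm ahead of it and the grasp point (between the pads) lies 5 mm behind it (manip.tip_extent is the distance from the TCP to the fingertips, in mm); x points along the fingers, z is the direction in which the jaws open and shut, and the axes are right-handed (so a half turn about x gives the same grasp; the last joint's range is limited). The gripper opens to 85 mm and grips with 20 to 120 N. Pads are 22 mm wide; open, the fingers measure 114 mm over their backs; the gripper's body (76 mm by 85 mm) begins 54 mm behind the grasp point. The pads swing forward as they close: fully open they stand 13 mm farther back than shut.
Start: joints at [-1.075, 0.507, -0.238, 1.5, 0.126, 1.149, -0.155], TCP at [238.098, 577.859, 245.275] pointing down, gripper open.
Joint ranges: [-3.08, 3.08], [-0.24, 2.05], [-1.43, 1.35], [0, 2.5], [-1.52, 4.66], [0.17, 1.96], [-2.89, 2.89]. Speed limits (rad/s): [2.39, 2.39, 3.14, 3.14, 3.14, 3.14, 3.14].

INTERFACE

Orientations are given as a unit quaternion [w, x, y, z].
In Python, from bench import manip gives the robot as it stands. The module is installed in compiled form; this text tells all that it offers.
- The arm moves only by the tool jog_arm, never from a script. Its argument "steps" is a list of rows, each a list of 5 numbers: the shift along the tool's x, y, z in mm, then the turn about the tool's x in rad, then the finger opening in mm, from 0 to 85.4. A call has 1 to 8 rows; each row shifts and turns the pose as measured when the row begins, along the tool's axes as they then stand; what a row does not reach is not made up. A row lasts 1/10 s, in which the tool goes at most 50 mm and 8.59 degrees, less where a joint would pass 70% of its speed; a pose out of reach is approached as far as the arm can. A call is refused whole if a number of a shift passes 50 or a number of a turn 0.15, either way. A call with a gripper value outside its range is refused whole. The fingers move at their own pace and stop on an object; "force" is the grip in N (left out, the last holds). Time passes only in rows, so rows that do not move let the fingers close. It gives the time, the measured TCP pose, the force and the opening at its end, in the units of the state.
- manip.get_state(): the state, without advancing time (a new reading comes with each control period).
- manip.camera(name): name is "side" or "top"; returns the picture (480x640x3 uint8, red, green, blue); there is no depth.
- manip.camera_model(name): a dict with "vfov" (degrees; the focal length in pixels is half the picture's height over the tangent of half this angle, whatever the lens; pixels are square), "cx", "cy" (the principal point, pixels), "rvec" (rotation vector, rad) and "tvec" (3), from world to camera coordinates, as OpenCV has them. Camera axes: x right, y down, z forward; pixel columns grow to the right and rows downward; lengths in mm; the calibration is good to about 2 mm. A picture is of the moment at which its call begins. camera_model takes no time and is no camera call.
- manip.hand_in(): hands the job in, once; it reports no verdict.
Trained networks look in the newest picture that a camera, given by its name, has taken for a name from the list of things; names that differ only in an ending like _2 or _b are one class to them, and where a whole thing is asked for, a point or a joint stands for the part that bears it (a point fixed in the world has none). Each returns a list of dicts, best first, with "conf" (0 to 1); they miss things now and then, are a little off and sometimes report something else, mostly with a low value. They report only what shows in the picture. A call takes as long as a camera call.
- manip.look_for(camera, label): "location" ([x, y, z] in mm, in world coordinates, good to about 4 mm: the middle of the surface that is visible of it).
- manip.tip_of(camera, label): "location" ([x, y, z] in mm, in world coordinates, good to about 4 mm: a listed point, or the origin of a listed thing).
The state is a dict: "time_s": time; "q": joint angles; "qd": joint speeds; "tau": joint torques, N m; "tcp_pos": TCP position; "orientation": TCP orientation; "ft_force": force on the tool from outside, world axes, zero at the start; "moment": the same for the moment, N m; "gripper_width": finger opening in mm.
Only numpy, scipy, OpenCV 4.12 (cv2) and the standard library are available. Lean on these libraries where they do the work, as an engineer would, in place of code of your own. Each camera call takes 0.05 s, during which the arm holds its last target. There are 200 camera calls.

TASK

Three wooden tack boxes with flat metal covers are fixed to the shoemaker's bench, and some of the covers stand up at one end on their spring catch. Press each such cover down until it snaps under the catch and lies level and flush in its box. Do not touch a cover that already lies level, and leave everything else on the bench where it is.

Things in the scene. Friction and masses are not known exactly. Their poses are not given: they have to be found in the camera images.
- box_a: fixed wooden tack box, 120 (x) by 84 (y), rim 50 high. Origin: centre of underside, z up. Ledge for the cover 42 above the bench. On each short (x) end a 24 wide sprung steel catch with a sloping face stands on the rim, top 64 above the bench, its nose 4 over the cover's end, 52 up. A cover end lying on it is pressed past it with about 10 N near that end; the catch then snaps over the cover. (mm)
- box_b: fixed wooden tack box, 120 (x) by 84 (y), rim 50 high. Origin: centre of underside, z up. Ledge for the cover 42 above the bench. On each short (x) end a 24 wide sprung steel catch with a sloping face stands on the rim, top 64 above the bench, its nose 4 over the cover's end, 52 up. A cover end lying on it is pressed past it with about 10 N near that end; the catch then snaps over the cover. (mm)
- box_c: fixed wooden tack box, 120 (x) by 84 (y), rim 50 high. Origin: centre of underside, z up. Ledge for the cover 42 above the bench. On each short (x) end a 24 wide sprung steel catch with a sloping face stands on the rim, top 64 above the bench, its nose 4 over the cover's end, 52 up. A cover end lying on it is pressed past it with about 10 N near that end; the catch then snaps over the cover. (mm)
- cover_a: loose flat aluminium plate, the cover of box_a: 104 (x) by 70 (y) by 8 thick, about 0.15 kg. Origin: centre of its underside; z square to its faces, x between the catch ends. Home: level on the ledge under both catches, origin 42 and top 50 above the bench, flush with the rim. If not home: one short end (either) down, the other propped about 15 up on its catch, tilted about 0.14 rad. (mm)
- cover_b: loose flat aluminium plate, the cover of box_b: 104 (x) by 70 (y) by 8 thick, about 0.15 kg. Origin: centre of its underside; z square to its faces, x between the catch ends. Home: level on the ledge under both catches, origin 42 and top 50 above the bench, flush with the rim. If not home: one short end (either) down, the other propped about 15 up on its catch, tilted about 0.14 rad. (mm)
- cover_c: loose flat aluminium plate, the cover of box_c: 104 (x) by 70 (y) by 8 thick, about 0.15 kg. Origin: centre of its underside; z square to its faces, x between the catch ends. Home: level on the ledge under both catches, origin 42 and top 50 above the bench, flush with the rim. If not home: one short end (either) down, the other propped about 15 up on its catch, tilted about 0.14 rad. (mm)
- top_piece: a flat black rubber heel top piece, 44 x 42 x 8 mm, beside a box; bystander. Origin: at its underside
- cork_wedge: a flat piece of cork, 44 x 36 x 12 mm, beside a box; bystander. Origin: at its underside
- glue_bottle: a small white glue bottle, 44 mm across, 110 mm high, upright, to the left of the boxes; bystander. Origin: at its underside
- hammer: a hammer lying on the bench beyond the boxes; bystander
- rivet_jar: a glass jar with a steel cap, 60 mm across, 75 mm high, nearer the robot than the boxes, to its right; bystander. Origin: at its underside
- brush: a brush lying on the bench, nearer the robot than the boxes, to its left; bystander
- heel_block: a dark wooden heel block, about 75 x 56 x 26 mm, to the right of the boxes; bystander. Origin: at its underside
- last: a pale wooden shoe last, about 255 mm long and 100 mm high, lying beyond the boxes; bystander. Origin: at its underside

How it is judged (in metres and radians):
At the end, for the whole second after the job is handed in: All three covers lie level (within 0.035 rad) on the ledges of their boxes (origin 40 to 44 mm above the box's underside) and at rest (angle between each of cover_a, cover_b, cover_c's own z axis and vertical below 0.035 rad and z of cover_a in the frame of box_a between 0.04 and 0.044 m and linear speed of each of cover_a, cover_b, cover_c below 0.02 m/s and z of cover_b in the frame of box_b between 0.04 and 0.044 m and z of cover_c in the frame of box_c between 0.04 and 0.044 m); the robot touches nothing.
It fails at once if a cover that has been level from the start is touched with more than 1 N ((angle between cover_a's own z axis and vertical below 0.035 rad and distance of cover_a from where it was at the start of the episode below 0.005 m and contact force between any of the fingers, the arm and cover_a above 1 N) or (angle between cover_b's own z axis and vertical below 0.035 rad and distance of cover_b from where it was at the start of the episode below 0.005 m and contact force between any of the fingers, the arm and cover_b above 1 N) or (angle between cover_c's own z axis and vertical below 0.035 rad and distance of cover_c from where it was at the start of the episode below 0.005 m and contact force between any of the fingers, the arm and cover_c above 1 N)).
It fails at once if one of the other things on the bench is moved by more than 20 mm (distance of any of top_piece, cork_wedge, glue_bottle, hammer, rivet_jar, brush, heel_block, last from where it was at the start of the episode above 0.02 m).
It also fails if it takes over 40 s, if anything falls off the work surface, if the arm or the gripper's body presses on something with over 40 N, if the wrist force passes 120 N, or if a joint passes its speed limit or range.

## Working session

There is one attempt and no reset: what is moved stays moved. The work goes in short steps, Python scripts to look and compute and a tool call to move; the robot and the scene stay as the last step left them, time stands still between calls to the robot, and variables do not carry over. Pictures are saved under pics/ and viewed, about 8 in all and at most 12, crops included, and the job is handed in when it is done.

Besides the shell and the picture viewer there is one more tool, called after ">>>" as name(argument=value, ...), one argument or row to a line, values as JSON. jog_arm: Moves the arm, as the interface text tells. Its arguments: {"type":"object","properties":{"steps":{"type":"array","items":{"type":"array","items":{"type":"number"}}},"force":{"type":"number"}},"required":["steps"]}

```bash
mkdir -p pics
python3 - <<'E'
from bench import manip
import cv2
s=manip.get_state();print(s['time_s'],s['tcp_pos'],s['orientation'],s['gripper_width'],s['ft_force'])
for c in("top","side"):
    cv2.imwrite(f"pics/{c}0.png",manip.camera(c)[:,:,::-1]);print(manip.camera_model(c))
    for l in("box_a","cover_a"):
        for f in("look_for","tip_of"):
            for d in getattr(manip,f)(c,l):print(c,l,f,d)
E
```

```text
0.0 [237.94255937 577.41492041 244.44001832] [ 0.58703253 -0.39376425  0.58807148  0.39308327] 85.46673431642532 [-0.02617202  0.51101692 -0.05718328]
{'vfov': 57.052495813218634, 'cx': 316.09046414113106, 'cy': 246.23931266872327, 'rvec': array([ 2.19801391, -2.19667702,  0.02870112]), 'tvec': array([  22.94901145,  552.51691646, 1043.43738183])}
top box_a look_for {'location': [534.0, 222.2, 49.4], 'conf': 0.81}
top box_a look_for {'location': [534.7, -221.5, 48.3], 'conf': 0.8}
top box_a look_for {'location': [594.3, 3.4, 45.4], 'conf': 0.77}
top box_a look_for {'location': [330.0, -333.8, 76.6], 'conf': 0.2}
top box_a tip_of {'location': [599.4, 6.0, -5.1], 'conf': 0.92}
top box_a tip_of {'location': [539.0, -241.6, 1.0], 'conf': 0.83}
top cover_a look_for {'location': [529.1, 240.8, 53.6], 'conf': 0.73}
top cover_a look_for {'location': [600.4, 6.5, 57.5], 'conf': 0.69}
top cover_a look_for {'location': [538.2, -243.3, 57.0], 'conf': 0.58}
top cover_a tip_of {'location': [530.7, 241.8, 48.2], 'conf': 0.87}
top cover_a tip_of {'location': [601.9, 243.1, -1.8], 'conf': 0.75}
top c
[... 513 characters left out ...]
.6], 'conf': 0.6}
side box_a look_for {'location': [593.2, -28.3, 31.9], 'conf': 0.56}
side box_a tip_of {'location': [601.0, 6.2, -2.8], 'conf': 0.95}
side box_a tip_of {'location': [529.2, 239.2, 2.3], 'conf': 0.87}
side box_a tip_of {'location': [544.6, -241.8, -1.3], 'conf': 0.58}
side box_a tip_of {'location': [599.5, 244.1, -0.6], 'conf': 0.25}
side cover_a look_for {'location': [602.7, -0.5, 60.3], 'conf': 0.88}
side cover_a look_for {'location': [542.0, -247.8, 58.6], 'conf': 0.8}
side cover_a look_for {'location': [521.0, 247.4, 48.3], 'conf': 0.79}
side cover_a tip_of {'location': [606.1, 5.3, 51.0], 'conf': 0.97}
side cover_a tip_of {'location': [526.3, 246.2, 36.9], 'conf': 0.71}
```

```bash
ls -la . pics
```

```text
.:
total 12
drwxr-xr-x  3 agent agent 4096 Dec  5 08:27 .
drwxr-xr-x 23 root  root  4096 Dec  5 08:27 ..
drwxr-xr-x  2 agent agent 4096 Dec  5 08:27 pics

pics:
total 1028
drwxr-xr-x 2 agent agent   4096 Dec  5 08:27 .
drwxr-xr-x 3 agent agent   4096 Dec  5 08:27 ..
-rw-r--r-- 1 agent agent 533488 Dec  5 08:27 side0.png
-rw-r--r-- 1 agent agent 504615 Dec  5 08:27 top0.png
```

View pics/top0.png

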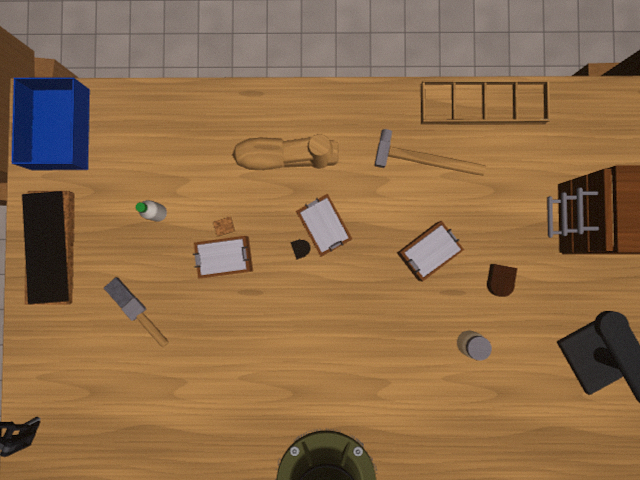

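View pics/side0.png

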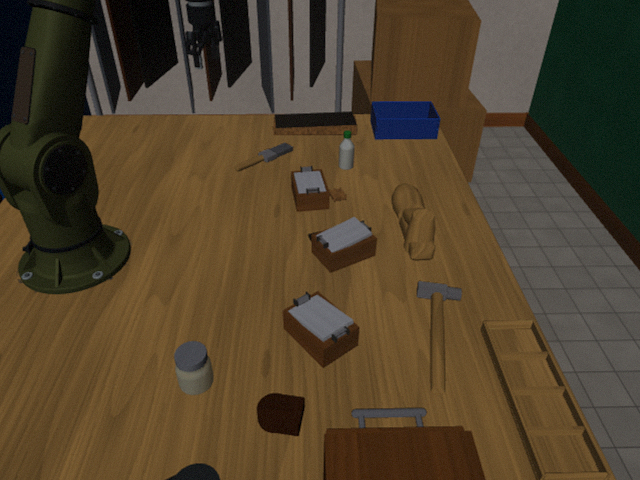

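The three boxes are at top-view pixels (223,257), (324,225) and (431,251), and all are turned. The tilts can't be read at this scale, so I'll zoom in.

Run:
```python
import cv2,numpy as np
t=cv2.imread('pics/top0.png');s=cv2.imread('pics/side0.png')
def c(im,u,v,w=40):return cv2.resize(im[v-w:v+w,u-w:u+w],(266,266),interpolation=cv2.INTER_CUBIC)
cv2.imwrite('pics/z.png',np.vstack([np.hstack([c(t,223,257),c(t,324,225),c(t,431,251)]),np.hstack([c(s,310,188,),c(s,343,241),c(s,321,326)])]))
```

```text
(no output)
```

View pics/z.png

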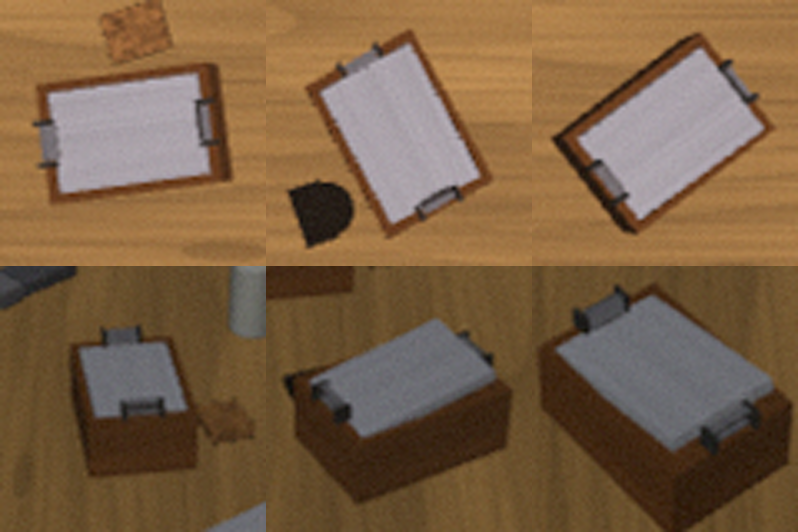

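```bash
cat > fit.py <<'E'
import cv2,numpy as np
from scipy.optimize import minimize
from bench import manip
def proj(c,P):
    m=manip.camera_model(c);f=240/np.tan(np.radians(m['vfov']/2))
    K=np.array([[f,0,m['cx']],[0,f,m['cy']],[0,0,1]])
    return cv2.projectPoints(np.float64(P),m['rvec'],m['tvec'],K,None)[0][:,0]
def mask(im):
    h=cv2.cvtColor(im,cv2.COLOR_BGR2HSV).astype(int)
    return ((h[...,1]<70)&(h[...,2]>85)).astype(np.uint8)
S=4
def setup(ims,x0):
    o={}
    for c,im in ims.items():
        u,v=proj(c,[[x0[0],x0[1],50]])[0].astype(int);w=44
        up=cv2.resize(im[v-w:v+w,u-w:u+w],None,fx=S,fy=S,interpolation=cv2.INTER_CUBIC)
        m=mask(up);n,l,st,_=cv2.connectedComponentsWithStats(m)
        k=1+np.argmax(st[1:,4]);o[c]=((l==k).astype(np.uint8),u-w,v-w)
    return o
def top(p):
    x,y,yaw,z,t=p  # z: origin height, t>0: +x end up
    R=cv2.Rodrigues(np.array([0,0,yaw]))[0]@cv2.Rodrigues(np.array([0,-t,0]))[0]
    q=np.array([[52,35,8],[52,-35,8],[-52,-35,8],[-52,35,8.]])
    return q@R.T+[x,y,z]
def cost(p,o):
    s=0
    for c,(m,u,v) in o.items():
        q=(proj(c,top(p))-[u,v]+.5)*S-.5
        r=np.zeros_like(m);cv2.fillPoly(r,[np.round(q*16).astype(np.int32)],1,shift=4)
        s+=1-(r&m).sum()/max(1,(r|m).sum())
    return s
def fit(o,x,y,yaw):
    for n,z,t in(('level',42,0),('+x up',49.5,.14),('-x up',49.5,-.14)):
        g=lambda p:cost([*p,z,t],o)
        r=minimize(g,[x,y,yaw],method='Nelder-Mead',options=dict(initial_simplex=np.array([[x,y,yaw],[x+6,y,yaw],[x,y+6,yaw],[x,y,yaw+.1]])))
        print(n,r.x.round(3),round(r.fun,4))
    p=[*r.x,45,0];sx=np.vstack([p]+[np.array(p)+d for d in np.diag([4,4,.05,5,.1])])
    r=minimize(cost,p,(o,),method='Nelder-Mead',options=dict(initial_simplex=sx,maxiter=600))
    print('free',r.x.round(3),round(r.fun,4))
G=[(531,242,-1.47),(601,6.5,.49),(539,-241,-.62)]
if __name__=='__main__':
    import sys
    n=sys.argv[1]
    ims={c:cv2.imread(f'pics/{c}{n}.png') for c in('top','side')}
    D=[]
    for g in G:
        o=setup(ims,g);print(g,[o[c][0].sum() for c in o]);fit(o,*g)
E
python3 fit.py 0
```

```text
(531, 242, -1.47) [np.uint64(23164), np.uint64(8212)]Traceback (most recent call last):
  File "fit.py", line 47, in <module>
    o=setup(ims,g);print(g,[o[c][0].sum() for c in o]);fit(o,*g)
                                                       ~~~^^^^^^
  File "fit.py", line 35, in fit
    r=minimize(g,[x,y,yaw],method='Nelder-Mead',options=dict(initial_simplex=np.array([[x,y,yaw],[x+6,y,yaw],[x,y+6,yaw],[x,y,yaw+.1]])))
    res = _minimize_neldermead(fun, x0, args, callback, bounds=bounds,
                               **options)
    fsim[k] = func(sim[k])
              ~~~~^^^^^^^^
    fx = function(np.copy(x), *(wrapper_args + args))
  File "fit.py", line 34, in <lambda>
    g=lambda p:cost([*p,z,t],o)
               ~~~~^^^^^^^^^^^^
  File "fit.py", line 28, in cost
    q=(proj(c,top(p))-[u,v]+.5)*S-.5
              ~~~^^^
  File "fit.py", line 22, in top
    R=cv2.Rodrigues(np.array([0,0,yaw]))[0]@cv2.Rodrigues(np.array([0,-t,0]))[0]
                                            ~~~~~~~~~~~~~^^^^^^^^^^^^^^^^^^^^
cv2.error: OpenCV(4.12.0) /io/opencv/modules/calib3d/src/calibration_base.cpp:151: error: (-210:Unsupported format or combination of formats) The matrices must have 32f or 64f data type in function 'Rodrigues'
```

```bash
sed -i 's/\[0,-t,0\]/[0,-t,0.]/;s/\[0,0,yaw\]/[0,0.,yaw]/' fit.py; python3 fit.py 0
```

```text
(531, 242, -1.47) [np.uint64(23164), np.uint64(8212)]
level [527.575 240.029  -1.44 ] 0.1886
+x up [527.297 236.662  -1.447] 0.2727
-x up [526.977 239.528  -1.417] 0.3406
free [ 5.27421e+02  2.41025e+02 -1.44400e+00  4.20140e+01  2.60000e-02] 0.1881
(601, 6.5, 0.49) [np.uint64(23270), np.uint64(15907)]
level [6.03675e+02 7.37500e+00 5.10000e-01] 0.2774
+x up [6.01901e+02 5.10500e+00 5.03000e-01] 0.2067
-x up [6.00501e+02 4.97300e+00 4.97000e-01] 0.3746
free [6.02191e+02 5.72100e+00 5.06000e-01 4.71810e+01 1.27000e-01] 0.167
(539, -241, -0.62) [np.uint64(23688), np.uint64(24905)]
level [ 540.157 -241.645   -0.918] 0.2136
+x up [ 542.489 -244.34    -0.915] 0.1767
-x up [ 540.8   -241.192   -0.948] 0.3347
free [ 5.41242e+02 -2.42804e+02 -9.22000e-01  4.50080e+01  1.01000e-01] 0.1096
```

Run:
```python
import cv2,numpy as np
from fit import *
P=[[(527.6,240,-1.44,42,0),(527.3,236.7,-1.447,49.5,.14)],[(602.2,5.7,.506,42,0),(602.2,5.7,.506,49.5,.14)],[(541.2,-242.8,-.922,42,0),(541.2,-242.8,-.922,49.5,.14)]]
rows=[]
for c in('side',):
    im=cv2.imread(f'pics/{c}0.png')
    for k in(0,1):
        row=[]
        for p in P:
            u,v=proj(c,[[p[k][0],p[k][1],50]])[0].astype(int);w=33;s=8
            a=cv2.resize(im[v-w:v+w,u-w:u+w],(w*2*s,)*2,interpolation=cv2.INTER_CUBIC);a=cv2.convertScaleAbs(a,alpha=1.6)
            q=((proj(c,top(p[k]))-[u-w,v-w]+.5)*s).astype(int);cv2.polylines(a,[q],True,(0,0,255) if k else (0,255,0),2)
            row.append(cv2.resize(a,(266,266),interpolation=cv2.INTER_AREA))
        rows.append(np.hstack(row))
cv2.imwrite('pics/ov.png',np.vstack(rows))
```

```text
(no output)
```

View pics/ov.png

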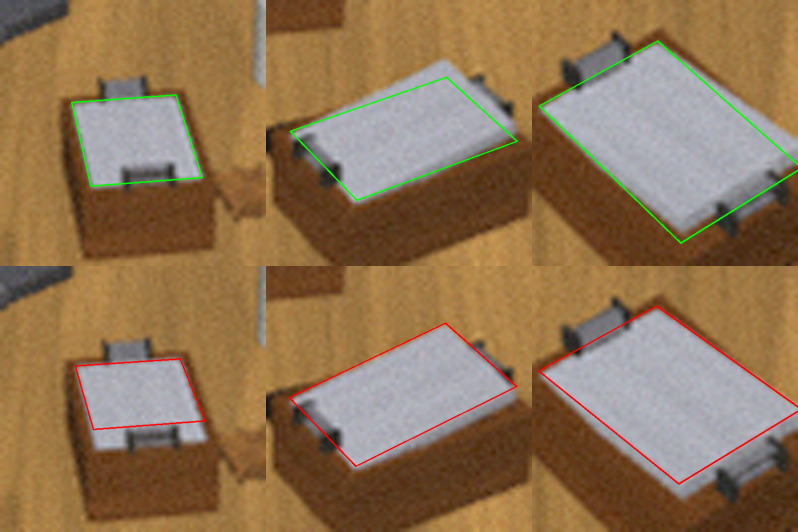

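The overlays settle it. The left cover is level (green outline fits). The middle and right covers are raised at their local +x ends (red outline fits). Next I'll work out the moves.

```bash
cat > rem.py <<'E'
import sys,numpy as np
from scipy.spatial.transform import Rotation as Rn
from bench import manip
T={'2':(602.2,5.7,.506),'3':(541.2,-242.8,-.922)}
def rem(k,d=35):
    x,y,a=T[k];s=manip.get_state()
    R=Rn.from_quat(np.roll(s['orientation'],-1)).as_matrix()
    tgt=np.array([x+d*np.cos(a),y+d*np.sin(a),0]);p=np.array(s['tcp_pos']);e=tgt-p;e[2]=0
    by=np.array([-np.sin(a),np.cos(a),0])
    th=np.arctan2(R[:,2]@[0,0,1] if 0 else by@R[:,2]*0+np.dot(np.cross(R[:,2],by),R[:,0]),by@R[:,2])
    th=(th+np.pi/2)%np.pi-np.pi/2
    print('t',round(s['time_s'],2),'p',p.round(1),'tgt',tgt.round(1),'shift now (tool)',(R.T@e).round(1),'turn',round(th,3),'q7',round(s['q'][6],2),'ext',manip.tip_extent,'w',round(s['gripper_width'],1),'F',np.round(s['ft_force'],1))
    # shift in tool axes once turned
    print('R',R.round(3).tolist(),'after turn',((R@Rn.from_rotvec([th,0,0]).as_matrix()).T@e).round(1))
rem(sys.argv[1],*map(float,sys.argv[2:]))
E
python3 rem.py 2
```

```text
t 0.5 p [238.1 577.8 245.3] tgt [632.8  22.7   0. ] shift now (tool) [   0.  -576.5 -363. ] turn -0.897 q7 -0.15 ext 14.0 w 85.6 F [-0.3 -0.1 -0. ]
R [[-0.0, -0.925, 0.381], [-0.0, 0.381, 0.925], [-1.0, 0.0, -0.0]] after turn [   0.   -76.2 -676.9]
```

>>> jog_arm(
  steps=[
    [0,0,0,-0.15,0],
    [0,0,0,-0.15,0],
    [0,0,0,-0.15,0],
    [0,0,0,-0.15,0],
    [0,0,0,-0.15,0],
    [0,0,0,-0.15,0],
    [0,0,0,0,0],
    [0,0,0,0,0],
  ],
  force=60,
)

```text
time_s: 1.3
tcp_pos: [238.2, 577.8, 245.5]
orientation: [-0.357, 0.611, -0.357, -0.61]
ft_force: [-0.3, 0.9, -1.2]
gripper_width: -0.1
```

>>> jog_arm(
  steps=[
    [0,-5,-45,0,0],
    [0,-5,-45,0,0],
    [0,-5,-45,0,0],
    [0,-5,-45,0,0],
    [0,-5,-45,0,0],
    [0,-5,-45,0,0],
    [0,-5,-45,0,0],
    [0,-5,-45,0,0],
  ],
)

```text
time_s: 2.1
tcp_pos: [447.7, 278.6, 244.4]
orientation: [0.364, -0.605, 0.361, 0.609]
ft_force: [1.4, 0.6, 0.5]
gripper_width: -0.2
```

```bash
python3 rem.py 2
```

```text
t 2.1 p [447.7 278.6 244.4] tgt [632.8  22.7   0. ] shift now (tool) [  -2.   -41.7 -313.1] turn -0.012 q7 1.28 ext 14.0 w -0.2 F [1.4 0.6 0.5]
R [[-0.001, -0.88, -0.474], [0.007, -0.474, 0.88], [-1.0, -0.002, 0.007]] after turn [  -2.   -37.9 -313.6]
```

>>> jog_arm(
  steps=[
    [0,-6,-45,0,0],
    [0,-6,-45,0,0],
    [0,-6,-45,0,0],
    [0,-6,-45,0,0],
    [0,-6,-45,0,0],
    [0,-6,-45,0,0],
    [0,0,-40,0,0],
    [0,0,0,-0.01,0],
  ],
)

```text
time_s: 2.9
tcp_pos: [632.1, 0.6, 243.8]
orientation: [-0.374, 0.602, -0.371, -0.6]
ft_force: [0.7, -0.6, -0.3]
gripper_width: -0.0
```

```bash
python3 rem.py 2
```

```text
t 2.9 p [6.321e+02 6.000e-01 2.438e+02] tgt [632.8  22.7   0. ] shift now (tool) [  0.1 -10.4  19.4] turn -0.045 q7 1.82 ext 14.0 w -0.0 F [ 0.7 -0.6 -0.3]
R [[0.005, -0.895, -0.445], [0.003, -0.445, 0.895], [-1.0, -0.006, 0.001]] after turn [  0.1 -11.3  19. ]
```

>>> jog_arm(
  steps=[
    [0,0,0,-0.045,0],
    [40,-11,19,0,0],
    [45,0,0,0,0],
    [40,0,0,0,0],
    [0,0,0,0,0],
    [0,0,0,0,0],
  ],
)

```text
time_s: 3.5
tcp_pos: [635.8, 23.0, 118.3]
orientation: [-0.369, 0.608, -0.362, -0.603]
ft_force: [0.8, -0.2, 0.8]
gripper_width: 0.5
```

```bash
python3 rem.py 2
python3 - <<'E'
from bench import manip
import cv2,numpy as np
from fit import proj
o=[]
for c in("top","side"):
    a=manip.camera(c)[:,:,::-1].copy();cv2.imwrite(f"pics/{c}1.png",a)
    u,v=proj(c,[[610,10,70]])[0].astype(int);w=45
    o.append(cv2.resize(a[v-w:v+w,u-w:u+w],(400,400),interpolation=cv2.INTER_CUBIC))
cv2.imwrite("pics/near2.png",np.hstack(o))
E
```

```text
t 3.5 p [635.8  23.  118.3] tgt [632.8  22.7   0. ] shift now (tool) [-0.   2.8  1.1] turn -0.022 q7 1.75 ext 14.0 w 0.5 F [ 0.8 -0.2  0.8]
R [[0.011, -0.885, -0.466], [0.004, -0.466, 0.885], [-1.0, -0.011, -0.002]] after turn [-0.   2.8  1.2]
```

View pics/near2.png

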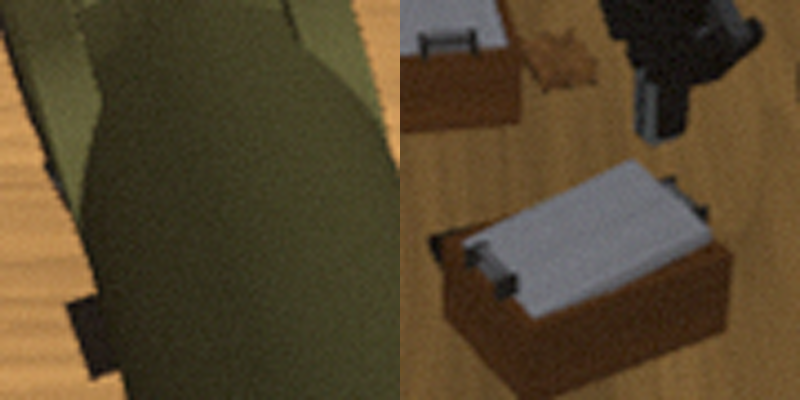

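In the side crop the closed fingers at (660,130) hang above the raised end of the middle cover, which is where I want them. I'll lower the arm.

>>> jog_arm(
  steps=[
    [15,3,1,-0.02,0],
    [18,0,0,0,0],
    [0,0,0,0,0],
    [4,0,0,0,0],
    [3,0,0,0,0],
  ],
)

```text
time_s: 4.1
tcp_pos: [640.0, 22.7, 89.8]
orientation: [-0.367, 0.617, -0.354, -0.6]
ft_force: [-0.1, 0.1, 0.7]
gripper_width: -0.0
```

```bash
python3 rem.py 2
```

```text
t 4.1 p [640.   22.7  89.8] tgt [632.8  22.7   0. ] shift now (tool) [-0.2  6.3  3.4] turn -0.005 q7 1.75 ext 14.0 w -0.0 F [-0.1  0.1  0.7]
R [[0.03, -0.877, -0.48], [0.004, -0.48, 0.877], [-1.0, -0.028, -0.011]] after turn [-0.2  6.3  3.5]
```

>>> jog_arm(
  steps=[
    [0,7,3,0,0],
    [0,0,0,0,0],
    [6,0,0,0,0],
    [0,0,0,0,0],
  ],
)

```text
time_s: 4.5
tcp_pos: [632.8, 21.8, 85.4]
orientation: [-0.368, 0.617, -0.353, -0.599]
ft_force: [0.0, -0.6, 0.2]
gripper_width: 0.0
```

```bash
python3 rem.py 2
```

```text
t 4.5 p [632.8  21.8  85.4] tgt [632.8  22.7   0. ] shift now (tool) [ 0.  -0.4  0.7] turn -0.005 q7 1.74 ext 14.0 w 0.0 F [ 0.  -0.6  0.2]
R [[0.033, -0.877, -0.48], [0.004, -0.48, 0.877], [-0.999, -0.031, -0.012]] after turn [ 0.  -0.4  0.7]
```

>>> jog_arm(
  steps=[
    [5,0,0,0,0],
    [5,0,0,0,0],
    [4,0,0,0,0],
    [4,0,0,0,0],
  ],
)

```text
time_s: 4.9
tcp_pos: [634.5, 22.1, 67.5]
orientation: [-0.368, 0.618, -0.353, -0.598]
ft_force: [0.3, -0.3, 0.0]
gripper_width: -0.5
```

>>> jog_arm(
  steps=[
    [3,0,0,0,0],
  ],
)

```text
time_s: 5.0
tcp_pos: [634.5, 22.1, 64.0]
orientation: [-0.368, 0.618, -0.353, -0.598]
ft_force: [-8.3, -0.5, 38.7]
gripper_width: -0.1
```

>>> jog_arm(
  steps=[
    [3,0,0,0,0],
  ],
)

```text
time_s: 5.1
tcp_pos: [634.6, 22.1, 63.8]
orientation: [-0.368, 0.618, -0.353, -0.598]
ft_force: [-18.4, -1.6, 56.8]
gripper_width: -0.1
```

```bash
python3 rem.py 2
python3 - <<'E'
from bench import manip
import cv2,numpy as np
from fit import proj
c="side"
a=manip.camera(c)[:,:,::-1].copy();cv2.imwrite(f"pics/{c}2.png",a)
u,v=proj(c,[[610,10,60]])[0].astype(int);w=40
cv2.imwrite("pics/near2b.png",cv2.convertScaleAbs(cv2.resize(a[v-w:v+w,u-w:u+w],(500,500),interpolation=cv2.INTER_CUBIC),alpha=1.5))
E
```

```text
t 5.1 p [634.6  22.1  63.8] tgt [632.8  22.7   0. ] shift now (tool) [-0.1  1.3  1.3] turn -0.005 q7 1.73 ext 14.0 w -0.1 F [-18.4  -1.6  56.8]
R [[0.036, -0.877, -0.479], [0.003, -0.48, 0.877], [-0.999, -0.032, -0.015]] after turn [-0.1  1.3  1.3]
```

View pics/near2b.png

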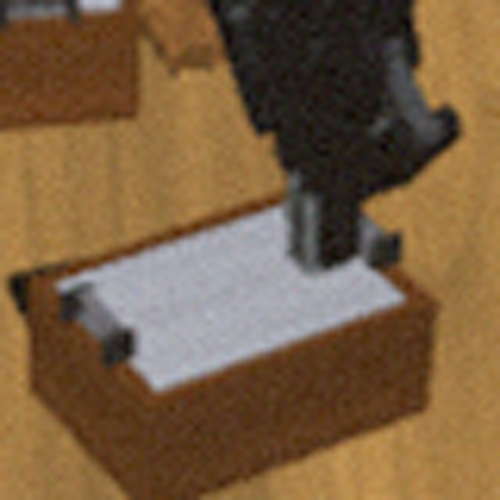

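The middle cover is down and lies flush with its rim in the side view. It stopped firmly at z≈64. I'll lift off and move to the right box.

>>> jog_arm(
  steps=[
    [-8,0,0,0,0],
    [-25,0,0,0,0],
    [-35,0,0,0,0],
    [-40,0,0,0,0],
    [0,0,0,0,0],
  ],
)

```text
time_s: 5.65
tcp_pos: [629.9, 22.1, 174.5]
orientation: [-0.367, 0.618, -0.354, -0.599]
ft_force: [0.3, -0.5, -0.4]
gripper_width: 0.2
```

```bash
python3 rem.py 3
```

```text
t 5.65 p [629.9  22.1 174.5] tgt [ 562.3 -270.7    0. ] shift now (tool) [  -3.   199.8 -224.4] turn 1.423 q7 1.78 ext 14.0 w 0.2 F [ 0.3 -0.5 -0.4]
R [[0.033, -0.877, -0.48], [0.003, -0.48, 0.877], [-0.999, -0.03, -0.013]] after turn [  -3.  -192.5 -230.7]
```

>>> jog_arm(
  steps=[
    [-5,0,0,0.15,0],
    [0,0,0,0.15,0],
    [0,0,0,0.15,0],
    [0,0,0,0.15,0],
    [0,0,0,0.15,0],
    [0,0,0,0.15,0],
    [0,0,0,0.15,0],
    [0,0,0,0.15,0],
  ],
)

```text
time_s: 6.45
tcp_pos: [628.8, 21.1, 174.9]
orientation: [0.652, -0.3, 0.632, 0.293]
ft_force: [0.4, 0.2, 0.1]
gripper_width: -0.1
```

>>> jog_arm(
  steps=[
    [0,0,0,0.15,0],
    [0,0,0,0.07,0],
    [0,0,0,0,0],
  ],
)

```text
time_s: 6.75
tcp_pos: [628.0, 21.2, 172.0]
orientation: [0.68, -0.225, 0.662, 0.22]
ft_force: [0.4, -0.5, -0.8]
gripper_width: 0.3
```

```bash
python3 rem.py 3
```

```text
t 6.75 p [628.   21.2 172. ] tgt [ 562.3 -270.7    0. ] shift now (tool) [  -2.  -195.1 -226.9] turn -0.01 q7 0.59 ext 14.0 w 0.3 F [ 0.4 -0.5 -0.8]
R [[0.026, -0.597, 0.802], [0.001, 0.802, 0.597], [-1.0, -0.015, 0.021]] after turn [  -2.  -192.9 -228.7]
```

>>> jog_arm(
  steps=[
    [0,-32,-38,0,0],
    [0,-32,-38,0,0],
    [0,-32,-38,0,0],
    [0,-32,-38,0,0],
    [0,-32,-38,0,0],
    [0,-30,-36,0,0],
    [0,0,0,0,0],
  ],
)

```text
time_s: 7.45
tcp_pos: [561.0, -272.4, 164.2]
orientation: [0.676, -0.233, 0.661, 0.229]
ft_force: [0.3, 0.3, 0.9]
gripper_width: -0.2
```

```bash
python3 rem.py 3
```

```text
t 7.45 p [ 561.  -272.4  164.2] tgt [ 562.3 -270.7    0. ] shift now (tool) [0.  0.5 2.1] turn 0.017 q7 1.11 ext 14.0 w -0.2 F [0.3 0.3 0.9]
R [[0.022, -0.618, 0.786], [0.001, 0.786, 0.618], [-1.0, -0.013, 0.019]] after turn [0.  0.6 2.1]
```

>>> jog_arm(
  steps=[
    [20,0,2,0.01,0],
    [30,0,0,0,0],
    [20,0,0,0,0],
    [0,0,0,0,0],
  ],
)

```text
time_s: 7.85
tcp_pos: [563.0, -274.9, 91.2]
orientation: [0.677, -0.231, 0.661, 0.226]
ft_force: [-0.0, 0.2, 0.6]
gripper_width: 0.3
```

```bash
python3 rem.py 3
```

```text
t 7.85 p [ 563.  -274.9   91.2] tgt [ 562.3 -270.7    0. ] shift now (tool) [-0.   3.7  2. ] turn 0.009 q7 1.11 ext 14.0 w 0.3 F [-0.   0.2  0.6]
R [[0.023, -0.612, 0.791], [0.0, 0.791, 0.612], [-1.0, -0.014, 0.018]] after turn [-0.   3.8  2. ]
```

>>> jog_arm(
  steps=[
    [0,4,2,0,0],
    [0,0,0,0,0],
    [6,0,0,0,0],
    [5,0,0,0,0],
    [5,0,0,0,0],
    [4,0,0,0,0],
    [4,0,0,0,0],
  ],
)

```text
time_s: 8.55
tcp_pos: [565.7, -270.5, 70.9]
orientation: [0.678, -0.234, 0.659, 0.226]
ft_force: [0.2, -0.8, -0.1]
gripper_width: 0.1
```

>>> jog_arm(
  steps=[
    [3,0,0,0,0],
  ],
)

```text
time_s: 8.65
tcp_pos: [565.8, -270.5, 67.6]
orientation: [0.678, -0.234, 0.659, 0.225]
ft_force: [-0.3, -0.4, 0.1]
gripper_width: 0.4
```

>>> jog_arm(
  steps=[
    [3,0,0,0,0],
  ],
)

```text
time_s: 8.75
tcp_pos: [565.9, -270.6, 64.3]
orientation: [0.678, -0.234, 0.659, 0.225]
ft_force: [-0.6, 0.4, 2.3]
gripper_width: -0.2
```

>>> jog_arm(
  steps=[
    [3,0,0,0,0],
  ],
)

```text
time_s: 8.85
tcp_pos: [566.0, -270.6, 63.9]
orientation: [0.679, -0.234, 0.659, 0.225]
ft_force: [-15.1, 6.6, 53.7]
gripper_width: 0.2
```

>>> jog_arm(
  steps=[
    [-8,0,0,0,0],
    [-25,0,0,0,0],
    [-40,0,0,0,0],
    [-40,0,0,0,0],
    [-40,0,0,0,0],
    [0,0,0,0,0],
  ],
)

```text
time_s: 9.45
tcp_pos: [560.5, -269.9, 221.1]
orientation: [0.678, -0.234, 0.659, 0.226]
ft_force: [1.0, -0.0, 0.5]
gripper_width: -0.2
```

```bash
python3 rem.py 3
python3 - <<'E'
from bench import manip
import cv2
for c in("top","side"): cv2.imwrite(f"pics/{c}3.png",manip.camera(c)[:,:,::-1])
E
python3 fit.py 3
```

```text
t 9.45 p [ 560.5 -269.9  221.1] tgt [ 562.3 -270.7    0. ] shift now (tool) [ 0.1 -1.7  1. ] turn 0.013 q7 1.1 ext 14.0 w -0.2 F [ 1.  -0.   0.5]
R [[0.028, -0.615, 0.788], [-0.002, 0.789, 0.615], [-1.0, -0.019, 0.021]] after turn [ 0.1 -1.7  1. ]
(531, 242, -1.47) [np.uint64(23279), np.uint64(3641)]
level [527.134 241.192  -1.433] 0.6752
+x up [526.748 239.08   -1.445] 0.7277
-x up [526.805 239.544  -1.412] 0.7459
free [ 5.27384e+02  2.41054e+02 -1.43800e+00  4.07930e+01  4.00000e-03] 0.6738
(601, 6.5, 0.49) [np.uint64(23088), np.uint64(4187)]
level [6.00857e+02 4.71400e+00 4.92000e-01] 0.8038
+x up [6.00336e+02 5.26200e+00 5.05000e-01] 0.928
-x up [6.00406e+02 4.97600e+00 4.92000e-01] 0.8617
free [ 6.02803e+02  6.03700e+00  5.04000e-01  3.93420e+01 -1.90000e-02] 0.7788
(539, -241, -0.62) [np.uint64(22963), np.uint64(25237)]
level [ 540.858 -241.597   -0.916] 0.1221
+x up [ 541.768 -244.211   -0.918] 0.3356
-x up [ 540.296 -239.796   -0.945] 0.3213
free [ 5.41334e+02 -2.41520e+02 -9.21000e-01  4.06190e+01  3.70000e-02] 0.1034
```

View pics/side3.png

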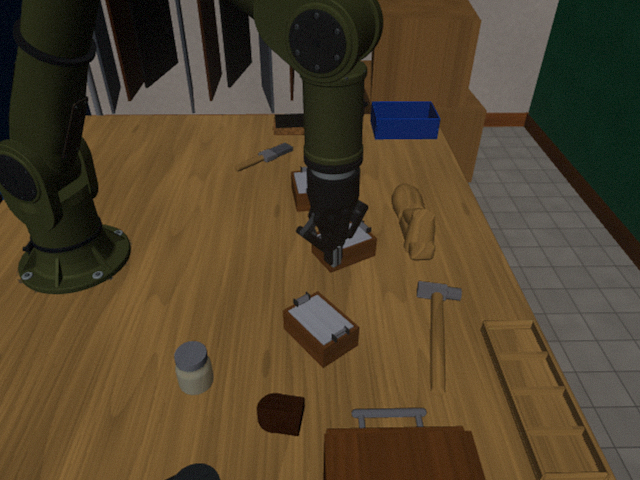

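The right cover now fits as level. The arm hides the middle box in the side view, so I'll move it aside and check that one.

>>> jog_arm(
  steps=[
    [0,25,-30,0,0],
    [0,25,-30,0,0],
    [0,25,-30,0,0],
    [0,20,-28,0,0],
    [0,0,0,0,0],
    [0,0,0,0,0],
  ],
)

```text
time_s: 10.15
tcp_pos: [397.8, -262.5, 202.3]
orientation: [0.672, -0.228, 0.665, 0.233]
ft_force: [0.4, -0.6, -0.3]
gripper_width: -0.1
```

```bash
python3 - <<'E'
from bench import manip
import cv2,numpy as np
from fit import proj
o=[]
for c in("top","side"):
    a=manip.camera(c)[:,:,::-1].copy();cv2.imwrite(f"pics/{c}4.png",a);r=[]
    for p in([528,241,50],[602,6,50],[541,-242,50]):
        u,v=proj(c,[p])[0].astype(int);w=38
        r.append(cv2.convertScaleAbs(cv2.resize(a[v-w:v+w,u-w:u+w],(266,266),interpolation=cv2.INTER_CUBIC),alpha=1.5))
    o.append(np.hstack(r))
cv2.imwrite("pics/z4.png",np.vstack(o))
print(manip.get_state()['ft_force'])
E
python3 fit.py 4
```

```text
[ 0.17637984 -0.08777445 -0.35935832]
(531, 242, -1.47) [np.uint64(23257), np.uint64(8636)]
level [527.544 240.865  -1.437] 0.1802
+x up [526.727 237.115  -1.462] 0.2986
-x up [526.843 239.787  -1.423] 0.3154
free [ 5.27547e+02  2.40541e+02 -1.43500e+00  4.22990e+01  1.00000e-03] 0.1801
(601, 6.5, 0.49) [np.uint64(23057), np.uint64(14167)]
level [6.01048e+02 4.01600e+00 5.04000e-01] 0.1765
+x up [6.00893e+02 5.27100e+00 4.92000e-01] 0.4002
-x up [5.99422e+02 3.84900e+00 4.99000e-01] 0.3828
free [ 6.01591e+02  5.10200e+00  5.08000e-01  4.01620e+01 -1.40000e-02] 0.1395
(539, -241, -0.62) [np.uint64(22918), np.uint64(25401)]
level [ 540.832 -241.725   -0.916] 0.1263
+x up [ 542.243 -244.962   -0.925] 0.3374
-x up [ 540.452 -240.178   -0.931] 0.3242
free [ 5.41022e+02 -2.41454e+02 -9.16000e-01  4.04140e+01  3.50000e-02] 0.1036
```

View pics/z4.png

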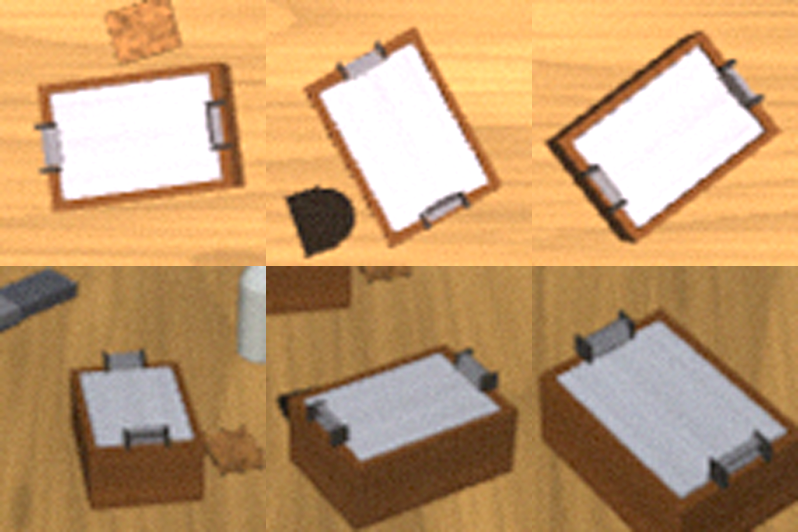

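All three covers show level inside their rims, with both catches over the ends. The cork and the rubber piece haven't moved.

```bash
python3 -c "
from bench import manip
print(manip.hand_in())"
```

```text
the job is handed in; nothing more can be done
None
```

I pressed down the two covers that stood up, those of the middle and right boxes, each near its raised end with the fingers closed. I left the left cover alone because it was already level. The job was handed in at about 10 s on the robot's clock; the hand-in gives no verdict.

**Final images:** all three covers sit flush inside their rims with both catches over their ends. The "level" fit is clearly best for each: 0.18, 0.18 and 0.13, against 0.30 or worse for either tilt.

**Press depth:** both presses stopped firmly at a fingertip height of about 50 mm, which is the flush height. The peak wrist force was about 57 N, under the 120 N limit. I saw no clear force at the point where either cover should have snapped past its catch, only at that stop.

**Weaker check:** a fit with tilt and height left free gave 0.035 rad for the right cover, right at the limit. It put the height at about 40 mm for both pressed covers, at the low edge of the allowed range. I took this as fit error from the catches hiding part of the plate, because the images and press depth both say flush.

The things beside the boxes looked unmoved in the final close-ups. I did not measure the other bystanders.

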